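# Present the notched label end of a glass plate to the reader

## Task

Pick up the glass plate with frosted ends and find its label end, the end where one corner is notched off. Slide that end, frosted face up and level, straight in through the reader's mouth until it is centred under the sight window, and finish while still holding the plate there in the gripper, clear of the reader's deck and bridge. Leave the plain plate, the flask and the jar where they are, and do not knock against the reader.

Things in the scene. Friction and masses are not known exactly. Their poses are not given: they have to be found in the camera images.
- plate: Loose pale green glass plate, 140 x 40 x 6 mm, 65 to 110 g, flat at any yaw on a cork pad, overhanging it at both ends. Each end has a white frosted band 40 mm long on the top face; only the label end has a 10 x 10 mm corner notch. Origin: centre of the underside. x: along the length to the label end (tip at +70 mm); y: across (notch at corner +x, +y); z: out of the frosted face, up.
- plate_label (a point): Centre of the label band on the plate's top face: in the plate's frame x = +50, y = 0, z = +6 mm. Axes as the plate's.
- reader: Fixed label reader, grey and blue, 110 (x) x 100 (y) x 80 mm. Origin: centre of underside; x: from mouth to rear. Mouth faces about to the robot: a tunnel open only at the front (x = -55), 76 mm wide, from the deck at z = 20 to the bridge's underside at z = 65, ending at a wall at x = +12. Through the bridge is a sight window 40 (x) x 48 (y) mm, centred at x = -25, y = 0, deck seen through it.
- reader_window (a point): Point on the reader's deck straight under the middle of the sight window: in the reader's frame x = -25, y = 0, z = +20 mm. Axes as the reader's.
- cork_a: Fixed round cork pad, 70 mm across, 20 mm high, which carries the frosted-ended plate. Origin: centre of its underside, on the bench.
- cork_b: Fixed round cork pad, 70 mm across, 20 mm high, which carries the plain plate. Origin: centre of its underside.
- plain_plate: Bystander: loose plate of the same glass, 140 x 40 x 6 mm, without frosting or notch, on the other cork pad. Origin: centre of the underside, x along its length.
- flask: Bystander: loose stoppered conical flask, pale blue, 64 mm across the foot, 85 mm high. Origin: centre of its underside.
- jar: Bystander: loose black jar with a yellow cap, 56 mm across, 75 mm high. Origin: centre of its underside.
Things that resemble listed ones, but are neither listed nor needed, are in the scene too. What is shaped like the plate but yellow is not meant. Leave any blue look-alike of the cork_a alone.

How it is judged:
On the way:
1. the notched plate is lifted in the gripper, its label end still outside the reader (contact force between the fingers and plate above 1 N and height (world z) of plate above 0.024 m and contact force between plate and cork_a below 0.05 N and x of plate_label in the frame of reader_window below -0.05 m), for 0.1 s.
At the end, for the whole second after the job is handed in: The gripper holds the plate at rest (under 20 mm/s): label band centre within 10 mm of the sight window's middle, along and across, between deck and bridge; frosted face up, level within 0.15 rad, straight in within 0.2 rad, plate not touching the reader (contact force between the fingers and plate above 1 N and x of plate_label in the frame of reader_window between -0.01 and 0.01 m and y of plate_label in the frame of reader_window between -0.01 and 0.01 m and z of plate_label in the frame of reader_window between 0.008 and 0.045 m and angle between plate's own z axis and vertical below 0.15 rad and angle between the x axis of plate and the x axis of reader, either way round below 0.2 rad and contact force between plate and reader below 0.1 N and linear speed of plate below 0.02 m/s); the arm keeps its last pose, push and grip.
It fails at once if the plain plate is displaced by more than 25 mm (distance of plain_plate from where it was at the start of the episode above 0.025 m).
It fails at once if the flask is displaced by more than 25 mm (distance of flask from where it was at the start of the episode above 0.025 m).
It fails at once if the jar is displaced by more than 25 mm (distance of jar from where it was at the start of the episode above 0.025 m).
It fails at once if a bystander is tipped over (angle between any of flask, jar's own z axis and vertical above 0.5 rad).
It fails at once if the reader is struck or pressed with more than 12 N (contact force between reader and anything else above 12 N).
It also fails if it takes over 42 s, if anything falls off the work surface, if the arm or the gripper's body presses on something with over 40 N, if the wrist force passes 120 N, or if a joint passes its speed limit or range.

## Robot

A 7-joint arm with a two-finger parallel gripper is mounted at the origin on the work surface. World frame = base frame: x ahead of the robot, y to its left, z up, the work surface at z = 0. Lengths are in m, angles in rad, forces in N, time in s.
With the tool pointing down it reaches from about 0.35 to 0.9 m from the base axis. Payload 7.2 kg.
Tool frame: the origin (TCP) lies on the centre line of the jaws, within the pads' length; the fingertips stand ctrl.tips_ahead ahead of it and the grasp point (between the pads) is the TCP (ctrl.tips_ahead is the distance from the TCP to the fingertips, in m); z points along the fingers, y is the direction in which the jaws open and shut (so a half turn about z gives the same grasp; the last joint's range is limited). The gripper opens to 88 mm and grips with 3 to 60 N. Pads are 20 mm wide; open, the fingers measure 115 mm over their backs; the gripper's body (75 mm by 178 mm) begins 61 mm behind the grasp point.
Start: joints at [-1.408, 0.411, -0.013, 1.596, 0.006, 1.134, -0.082], TCP at [0.143, 0.608, 0.242] pointing down, gripper open.
Joint ranges: [-2.95, 2.95], [-0.29, 1.99], [-1.47, 1.44], [0.14, 2.54], [-1.03, 4.17], [0.13, 1.85], [-2.86, 2.86]. Speed limits (rad/s): [2.39, 2.39, 3.01, 3.01, 3.14, 3.14, 3.14].

## Interface

Orientations are given as a unit quaternion [x, y, z, w].
In Python, from plant import ctrl, camera, camera_model gives the robot as it stands. The module is installed in compiled form; this text tells all that it offers.
- The arm moves only by the shell command python3 -m inch 'ROWS' [OPENING] [FORCE]. ROWS is JSON, a list of rows, each an object with "offset": the shift along the world's x, y, z in mm, a list of three; "rotation": the turn, a rotation vector about the world's x, y, z in degrees, a list of three. In form: [{"offset": [x, y, z], "rotation": [wx, wy, wz]}, ...]. A call has 1 to 20 rows; each row is the pose to reach, as a shift and turn from the pose commanded when the call began; what a row does not reach only later rows make up. A row lasts 1/8 s, in which the tool goes at most 62.5 mm and 10.7 degrees, less where a joint would pass 70% of its speed; a pose out of reach is approached as far as the arm can. A call with a gripper value outside its range is refused whole. OPENING is the closure, from 0 (fully open) to 1 (shut), set as the call begins (- or left out, the last holds). The fingers move at their own pace and stop on an object; FORCE is the grip in N (left out, the last holds). Time passes only in rows, so rows that repeat a pose let the fingers close. It gives the time, the measured TCP pose, the force and the opening at its end, in the units of the state.
- ctrl.get_state(): the state, without advancing time (a new reading comes with each control period).
- camera(name): name is "side" or "top" or "wrist"; returns (picture, depth): 480x640x3 uint8, red, green, blue; 480x640 float32, m along the optical axis (not along the pixel's ray), 0 where there is no reading.
- camera_model(name): a dict with "fovy" (degrees; the focal length in pixels is half the picture's height over the tangent of half this angle, whatever the lens; pixels are square), "cx", "cy" (the principal point, pixels), "R" (3x3) and "t" (3): a world point X has camera coordinates R X + t. Camera axes: x right, y down, z forward; pixel columns grow to the right and rows downward; lengths in m; the calibration is good to about 2 mm. A picture is of the moment at which its call begins: read the wrist's pose just before it. camera_model takes no time and is no camera call; for the wrist camera it gives the pose at the moment of the call.
- ctrl.job_done(): hands the job in, once; it reports no verdict.
The state is a dict: "clock": time; "joint_pos": joint angles; "qd": joint speeds; "joint_torque": joint torques, N m; "position": TCP position; "eef_rot": TCP orientation; "wrist_force": force on the tool from outside, world axes, zero at the start; "wrist_torque": the same for the moment, N m; "gripper_width": opening from 0.0 (shut) to 1.0 (fully open).
Only numpy, scipy, OpenCV 4.12 (cv2) and the standard library are available. Lean on these libraries where they do the work, as an engineer would, in place of code of your own. Each camera call takes 0.05 s, during which the arm holds its last target. There are 200 camera calls.

## Working session

There is one attempt and no reset: what is moved stays moved. The work goes in short steps, Python scripts to look and compute and a shell command to move; the robot and the scene stay as the last step left them, time stands still between calls to the robot, and variables do not carry over. Pictures are saved under pics/ and viewed, about 8 in all and at most 12, crops included, and the job is handed in when it is done.

```bash
mkdir -p pics; cat > h.py <<'E'
import numpy as np, cv2
from plant import ctrl, camera, camera_model
def snap(n,f):
    m=camera_model(n); p,d=camera(n); cv2.imwrite(f'pics/{f}.png',p[:,:,::-1]); np.savez(f'pics/{f}.npz',p=p,d=d,**m); return p,d,m
def load(f):
    z=np.load(f'pics/{f}.npz'); return z['p'],z['d'],{k:z[k] for k in('fovy','cx','cy','R','t')}
def ray(m,uv):
    f=240/np.tan(np.radians(float(m['fovy']))/2); uv=np.atleast_2d(np.float64(uv))
    c=np.c_[(uv[:,0]-m['cx'])/f,(uv[:,1]-m['cy'])/f,np.ones(len(uv))]
    R=np.array(m['R']); return -R.T@np.array(m['t']), c@R
def onz(m,uv,z):
    o,r=ray(m,uv); return o+r*((z-o[2])/r[:,2])[:,None]
def bydepth(m,uv,d):
    o,r=ray(m,uv); uv=np.atleast_2d(uv).astype(int); return o+r*d[uv[:,1],uv[:,0]][:,None]
def proj(m,X):
    f=240/np.tan(np.radians(float(m['fovy']))/2); c=np.atleast_2d(X)@np.array(m['R']).T+np.array(m['t']); return c[:,:2]/c[:,2:]*f+[float(m['cx']),float(m['cy'])]
E
python3 - <<'E'
from h import *
print(ctrl.get_state(), ctrl.tips_ahead)
for n in('top','side'):
    p,d,m=snap(n,n+'0'); print(n,m,d.min(),d.max())
E
```

```text
{'clock': 0.0, 'joint_pos': array([-1.40816599,  0.41187982, -0.01273958,  1.59705246,  0.00559357,
        1.13430355, -0.08220425]), 'qd': array([ 6.38389680e-04,  5.46267258e-05, -8.49874113e-04,  5.44854653e-04,
       -4.06005239e-04, -1.90213189e-04,  3.78491655e-04]), 'joint_torque': array([ 7.21400174e-04, -5.87961638e+01,  6.42446503e-01, -2.91073126e+01,
       -5.36898023e-02,  1.85847294e-02,  1.52968860e-04]), 'position': array([0.14290236, 0.60794557, 0.24081798]), 'eef_rot': array([ 1.15137722e-01,  9.93349213e-01, -8.02638417e-04, -4.39836061e-05]), 'wrist_force': array([ 0.87972964, -0.96139676, -1.26574698]), 'wrist_torque': array([ 0.01106672,  0.05496188, -0.00654236]), 'gripper_width': 1.0017413751784945} 0.019
top {'fovy': 53.572082053181624, 'cx': 320.2488203244383, 'cy': 235.59644049313783, 'R': array([[-2.60585230e-02, -9.99649349e-01, -4.70444955e-03],
       [-9.89013404e-01,  2.64657119e-02, -1.45437453e-01],
       [ 1.45510962e-01,  8.62878455e-04, -9.89356263e-01]]), 't': array([0.01360421, 0.56761842, 0.82661804])} 0.0 1.8175592
side {'fovy': 42.11957080463751, 'cx': 318.61805574485606, 'cy': 240.6267919834268, 'R': array([[ 0.78907932, -0.61420148,  0.0105054 ],
       [-0.45468773, -0.5954766 , -0.66231917],
       [ 0.41305314,  0.51784568, -0.74914815]]), 't': array([-0.44006969,  0.26629158,  1.03008286])} 0.0 3.469969
```

View pics/top0.png

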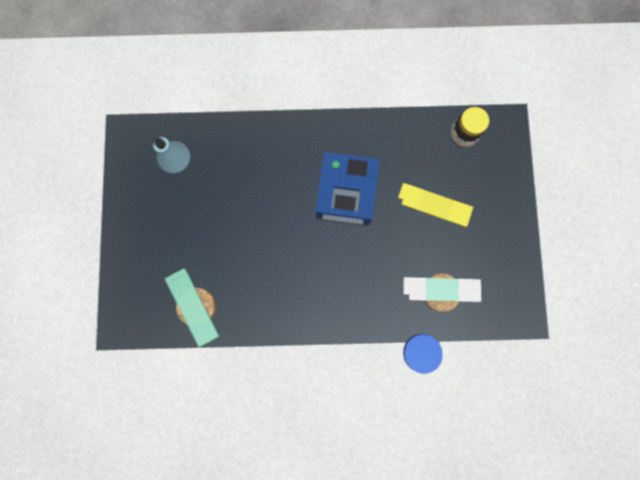

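View pics/side0.png

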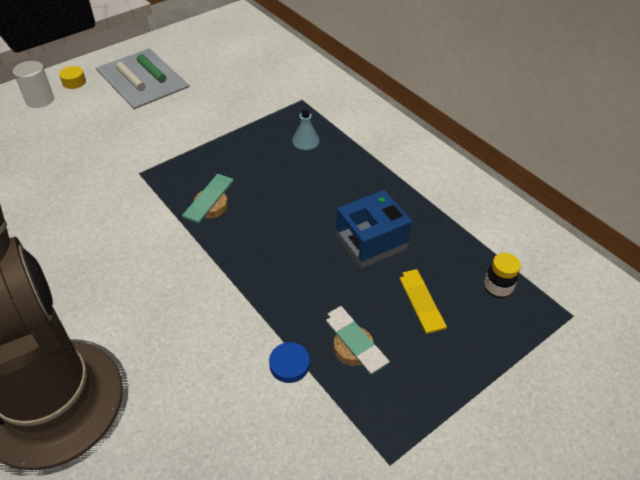

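The top view shows the frosted plate at (442,290), with the notch at its left end, lower corner (406,295). The reader is at (347,188) with its mouth facing down, the plain plate at (191,308), the flask at (172,155) and the jar at (470,125). The side view agrees. Next I'll measure the plate and the reader.

```bash
python3 - <<'E'
from h import *
for v in('top0','side0'):
    p,d,m=load(v); hsv=cv2.cvtColor(p,cv2.COLOR_RGB2HSV)
    g=cv2.inRange(hsv,(65,60,90),(90,160,255)); n,l,s,c=cv2.connectedComponentsWithStats(g)
    # plate: green middle nearest expected spot, then white blobs on the mat adjoining it
    e=proj(m,[0.42,-0.2,0.026])[0] if v=='side0' else (442,290)
    if v=='side0': e=(353,338)
    i=min([k for k in range(1,n) if s[k,4]>100],key=lambda k:np.hypot(*(c[k]-e)))
    w=cv2.inRange(hsv,(0,0,140),(180,50,255)); n2,l2,s2,c2=cv2.connectedComponentsWithStats(w)
    near=[k for k in range(1,n2) if 80<s2[k,4]<3000 and np.hypot(*(c2[k]-e))<70]
    M=((l==i)|np.isin(l2,near)).astype(np.uint8)*255
    M=cv2.morphologyEx(M,cv2.MORPH_CLOSE,np.ones((5,5)))
    r=cv2.minAreaRect(cv2.findContours(M,0,2)[0][0]) if 0 else None
    cs=max(cv2.findContours(M,0,2)[0],key=cv2.contourArea)
    X=onz(m,cs[:,0,:],0.026)[:,:2]; r=cv2.minAreaRect((X*1000).astype(np.float32))
    print(v,'plate',r,'mid green',onz(m,c[i],.026)[0],[ (onz(m,c2[k],.026)[0].round(4),s2[k,4]) for k in near])
    b=cv2.inRange(hsv,(105,120,50),(125,255,255)); n3,l3,s3,c3=cv2.connectedComponentsWithStats(b)
    e3=(347,188) if v=='top0' else (373,225)
    k=min([k for k in range(1,n3) if s3[k,4]>300],key=lambda k:np.hypot(*(c3[k]-e3)))
    if v=='top0':
        # roof via depth
        vv,uu=np.where(cv2.morphologyEx((l3==k).astype(np.uint8),cv2.MORPH_CLOSE,np.ones((25,25)))>0)
        P=bydepth(m,np.c_[uu,vv],d); ok=abs(P[:,2]-.08)<.006
        print('roof z',np.median(P[:,2][ok]),ok.sum())
        r=cv2.minAreaRect((onz(m,np.c_[uu,vv][ok],.08)[:,:2]*1000).astype(np.float32)); print('roof',r,cv2.boxPoints(r))
    x0,y0=int(e3[0]),int(e3[1])
    a=cv2.resize(p[y0-50:y0+50,x0-65:x0+65],None,fx=5,fy=5,interpolation=cv2.INTER_CUBIC)
    x0,y0=map(int,e); bb=cv2.resize(p[y0-50:y0+50,x0-65:x0+65],None,fx=5,fy=5,interpolation=cv2.INTER_CUBIC)
    if v=='top0': cv2.imwrite('pics/c_top.png',cv2.resize(a,(800,600))[:,:,::-1])
    k2=[(nm,onz(m,q,z)[0].round(3)) for nm,q,z in (('cork',(443,306),.02),)] if v=='top0' else ''
    print(k2)
E
```

```text
top0 plate ((446.1277770996094, 236.78616333007812), (142.77098083496094, 43.65475845336914), 27.313121795654297) mid green [0.4456858 0.2370731 0.026    ] [(array([ 0.4649, -0.223 ,  0.026 ]), np.int32(1177))]
roof z 0.08004636193258952 2853
roof ((651.07861328125, -52.143531799316406), (99.94419860839844, 111.63548278808594), 80.95979309082031) [[ 588.10223    -92.724396 ]
 [ 698.351     -110.265396 ]
 [ 714.055      -11.562668 ]
 [ 603.8062       5.9783325]]
[('cork', array([ 0.435, -0.223,  0.02 ]))]
side0 plate ((464.9488220214844, -221.84703063964844), (140.1118621826172, 41.068912506103516), 86.39940643310547) mid green [ 0.46424457 -0.22223438  0.026     ] [(array([ 0.4683, -0.1736,  0.026 ]), np.int32(400)), (array([ 0.462 , -0.2716,  0.026 ]), np.int32(494))]
```

View pics/c_top.png

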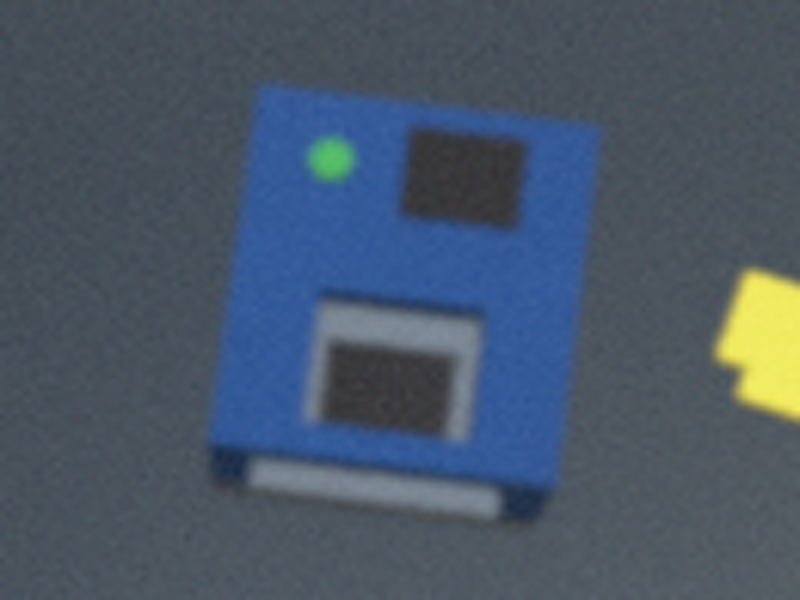

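The plate's centre is at about (0.465, -0.222) with its label yaw at 86.4°. The reader's centre is at (0.651, -0.052) with yaw -9.05°, so the window's middle is at about (0.626, -0.048). I'll move above the plain end of the plate.

```bash
python3 -m inch '[{"offset":[357,-358,10],"rotation":[0,0,-40]},{"offset":[357,-358,10],"rotation":[0,0,-40]},{"offset":[357,-358,10],"rotation":[0,0,-40]},{"offset":[357,-358,10],"rotation":[0,0,-40]},{"offset":[357,-358,10],"rotation":[0,0,-40]},{"offset":[357,-358,10],"rotation":[0,0,-40]},{"offset":[357,-358,10],"rotation":[0,0,-40]},{"offset":[357,-358,10],"rotation":[0,0,-40]},{"offset":[357,-358,10],"rotation":[0,0,-40]},{"offset":[319,-876,-41],"rotation":[0,0,-80.4]},{"offset":[319,-876,-41],"rotation":[0,0,-80.4]},{"offset":[319,-876,-41],"rotation":[0,0,-80.4]},{"offset":[319,-876,-41],"rotation":[0,0,-80.4]},{"offset":[319,-876,-41],"rotation":[0,0,-80.4]},{"offset":[319,-876,-41],"rotation":[0,0,-80.4]},{"offset":[319,-876,-41],"rotation":[0,0,-80.4]},{"offset":[319,-876,-41],"rotation":[0,0,-80.4]},{"offset":[319,-876,-41],"rotation":[0,0,-80.4]},{"offset":[319,-876,-41],"rotation":[0,0,-80.4]},{"offset":[319,-876,-41],"rotation":[0,0,-80.4]}]' 0
python3 - <<'E'
from h import *
from scipy.spatial.transform import Rotation as Ro
s=ctrl.get_state(); print(s['position'],Ro.from_quat(s['eef_rot']).as_matrix().round(4))
p,d,m=snap('wrist','w1'); print(proj(m,[[.465,-.222,.026],[.4621,-.2679,.026]]), proj(m,s['position']))
E
```

```text
clock: 2.6
position: [0.4624, -0.2657, 0.2004]
eef_rot: [0.728, 0.685, 0.0, -0.001]
wrist_force: [-0.1, 1.0, -0.5]
gripper_width: 1.003
[ 0.46242924 -0.26574529  0.20035986] [[ 6.140e-02  9.981e-01 -4.000e-04]
 [ 9.981e-01 -6.140e-02  1.100e-03]
 [ 1.100e-03 -5.000e-04 -1.000e+00]]
[[322.32858939 159.6895796 ]
 [322.25694581 220.12931875]] [[323.06854708 312.98427293]]
```

View pics/w1.png

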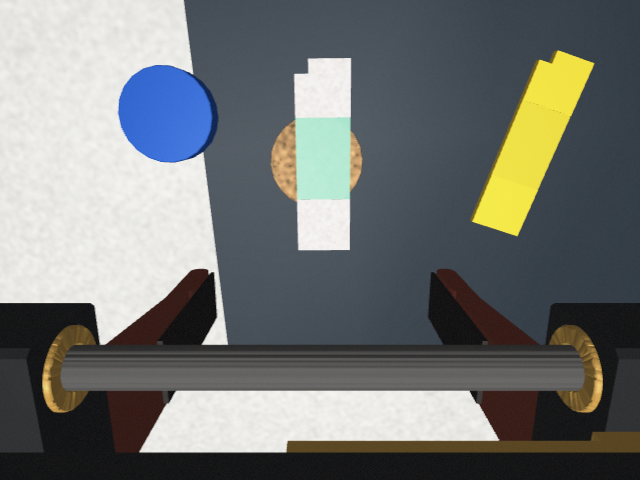

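The wrist view shows the plate upright from (323,58) to (323,250), with its notch at the far left (300,66) and the cork centred at (317,160). I'll refine the plate's pose from this view.

```bash
python3 - <<'E'
from h import *
p,d,m=load('w1'); hsv=cv2.cvtColor(p,cv2.COLOR_RGB2HSV)
M=cv2.inRange(hsv,(0,0,150),(180,40,255))|cv2.inRange(hsv,(65,30,120),(90,160,255))
M[:,:285]=0;M[:,360:]=0;M[258:]=0
c=max(cv2.findContours(M,0,2)[0],key=cv2.contourArea)
r=cv2.minAreaRect((onz(m,c[:,0],.026)[:,:2]*1e3).astype(np.float32)); print(r)
C=cv2.inRange(hsv,(5,70,60),(25,255,255)); C[:,:265]=0;C[:,370:]=0;C[:100]=0;C[230:]=0
vv,uu=np.where(C>0); X=onz(m,np.c_[uu,vv],.02); print('cork',cv2.minEnclosingCircle((X[:,:2]*1e3).astype(np.float32)))
g=cv2.inRange(hsv,(65,30,120),(90,160,255)); g[:,:285]=0;g[:,360:]=0;g[258:]=0
r=cv2.minAreaRect((onz(m,np.argwhere(g)[:,::-1],.026)[:,:2]*1e3).astype(np.float32)); print('green',r)
E
```

```text
((465.1991271972656, -221.28599548339844), (140.0474090576172, 40.54698181152344), 86.91712188720703)
cork ((460.0956726074219, -223.70053100585938), 34.94606018066406)
green ((465.5647888183594, -221.49142456054688), (59.87289810180664, 40.04586410522461), 87.2533950805664)
```

```bash
python3 -m inch '[{"offset":[1,-2,-60],"rotation":[0,0,0.4]},{"offset":[1,-2,-110],"rotation":[0,0,0.4]},{"offset":[1,-2,-140],"rotation":[0,0,0.4]},{"offset":[1,-2,-160],"rotation":[0,0,0.4]},{"offset":[1,-2,-172],"rotation":[0,0,0.4]},{"offset":[1,-2,-172],"rotation":[0,0,0.4]},{"offset":[1,-2,-172],"rotation":[0,0,0.4]},{"offset":[1,-2,-172],"rotation":[0,0,0.4]}]'
```

```text
clock: 3.65
position: [0.4636, -0.2697, 0.0295]
eef_rot: [0.727, 0.687, 0.0, 0.001]
wrist_force: [0.5, 0.7, 0.3]
gripper_width: 0.998
```

```bash
python3 -m inch '[{"offset":[-1,0,-4],"rotation":[0,0,0]},{"offset":[-1,0,-4],"rotation":[0,0,0]},{"offset":[-1,0,-4],"rotation":[0,0,0]},{"offset":[-1,0,-4],"rotation":[0,0,0]},{"offset":[-1,0,-4],"rotation":[0,0,0]},{"offset":[-1,0,-4],"rotation":[0,0,0]},{"offset":[-1,0,-4],"rotation":[0,0,0]},{"offset":[-1,0,-4],"rotation":[0,0,0]}]' 1 40
```

```text
clock: 4.65
position: [0.462, -0.2696, 0.0247]
eef_rot: [0.727, 0.687, 0.0, 0.0]
wrist_force: [0.5, -0.2, -0.6]
gripper_width: 0.451
```

The grip closed on 39.7 mm. Next I'll lift, turn and stage in front of the mouth.

```bash
python3 -m inch '[{"offset":[0,0,20],"rotation":[0,0,0]},{"offset":[0,0,60],"rotation":[0,0,0]},{"offset":[0,0,100],"rotation":[0,0,0]},{"offset":[0,0,125],"rotation":[0,0,0]},{"offset":[-3,22,125],"rotation":[0,0,-8]},{"offset":[-6,45,125],"rotation":[0,0,-16]},{"offset":[-8,68,125],"rotation":[0,0,-25]},{"offset":[-11,92,125],"rotation":[0,0,-34]},{"offset":[-14,115,125],"rotation":[0,0,-43]},{"offset":[-17,138,125],"rotation":[0,0,-52]},{"offset":[-19,160,125],"rotation":[0,0,-61]},{"offset":[-22,184,125],"rotation":[0,0,-70]},{"offset":[-25,208,125],"rotation":[0,0,-79]},{"offset":[-28,230,125],"rotation":[0,0,-88]},{"offset":[-31,252,125],"rotation":[0,0,-96]},{"offset":[-31,252,125],"rotation":[0,0,-96]},{"offset":[-31,252,125],"rotation":[0,0,-96]},{"offset":[-31,252,125],"rotation":[0,0,-96]}]'
python3 - <<'E'
from h import *
s=ctrl.get_state(); print(s['position'],s['eef_rot'])
p,d,m=snap('wrist','w2'); p2,_,_=snap('side','s2')
cv2.imwrite('pics/m2.png',np.hstack([cv2.resize(p,(400,300)),cv2.resize(p2[120:420,200:600],(400,300))])[:,:,::-1])
E
```

```text
clock: 6.9
position: [0.4311, -0.0185, 0.1498]
eef_rot: [0.997, -0.08, 0.0, -0.0]
wrist_force: [-0.1, 0.0, -1.3]
gripper_width: 0.446
[ 0.43105555 -0.01845697  0.14977988] [ 9.96769274e-01 -8.03179780e-02  1.63074698e-04 -9.76735457e-05]
```

View pics/m2.png

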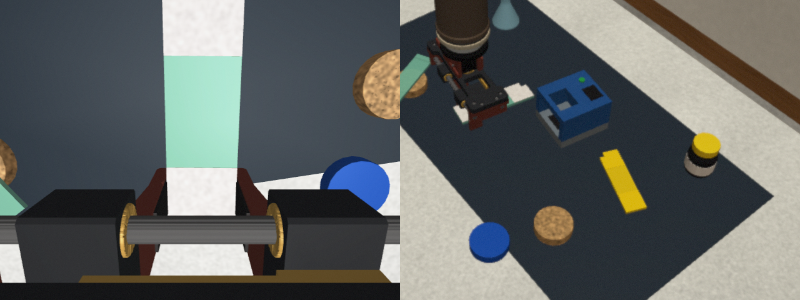

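The wrist view shows the plate held straight, with the green band at rows 55–167 of the half-size picture. The side view shows the cork empty and the plate in front of the mouth. Next I'll measure tilt, yaw and slip, and cross-check the reader in the side view.

```bash
python3 - <<'E'
from h import *
p,d,m=load('w2'); hsv=cv2.cvtColor(p,cv2.COLOR_RGB2HSV)
g=cv2.inRange(hsv,(65,30,120),(90,160,255)); g[:,:200]=0;g[:,450:]=0
g=cv2.morphologyEx(g,cv2.MORPH_OPEN,np.ones((5,5)))
uv=np.argwhere(cv2.erode(g,np.ones((9,9))))[:,::-1]; P=bydepth(m,uv,d); 
A=np.c_[P[:,:2]-P[:,:2].mean(0),np.ones(len(P))]; k=np.linalg.lstsq(A,P[:,2],rcond=None)[0]; print('slopes/z',k)
z=k[2]; r=cv2.minAreaRect((onz(m,np.argwhere(g)[:,::-1],z)[:,:2]*1e3).astype(np.float32)); print('green',r)
c=np.array(r[0])/1e3; T=ctrl.get_state()['position']; print('centre-tcp',c-T[:2],np.hypot(*(c-T[:2])))
# reader: side view roof, from first picture
p,d,m=load('side0'); hsv=cv2.cvtColor(p,cv2.COLOR_RGB2HSV)
b=cv2.inRange(hsv,(105,100,40),(125,255,255)); b[:180]=0;b[270:]=0;b[:,:325]=0;b[:,420:]=0
b=cv2.morphologyEx(b,cv2.MORPH_CLOSE,np.ones((35,35)))
vv,uu=np.where(b>0); P=bydepth(m,np.c_[uu,vv],d); ok=abs(P[:,2]-.08)<.005
r=cv2.minAreaRect((onz(m,np.c_[uu,vv][ok],.08)[:,:2]*1e3).astype(np.float32)); print('reader side',r)
E
```

```text
slopes/z [ 0.03102467 -0.00291894  0.15223   ]
green ((478.5258483886719, -26.853744506835938), (40.21607208251953, 59.831295013427734), 80.30546569824219)
centre-tcp [ 0.04749252 -0.00848569] 0.04824465208078393
reader side ((648.593017578125, -54.64082717895508), (104.90410614013672, 114.76615142822266), 80.89159393310547)
```

```bash
python3 -m inch '[{"offset":[0,0,-40],"rotation":[0,0,0.6]},{"offset":[0,0,-80],"rotation":[0,0,0.6]},{"offset":[0,0,-100],"rotation":[0,0,0.6]},{"offset":[0,0,-107],"rotation":[0,0,0.6]},{"offset":[0,0,-107],"rotation":[0,0,0.6]},{"offset":[15,-2.4,-107],"rotation":[0,0,0.6]},{"offset":[30,-4.7,-107],"rotation":[0,0,0.6]},{"offset":[30,-4.7,-107],"rotation":[0,0,0.6]},{"offset":[30,-4.7,-107],"rotation":[0,0,0.6]}]'
python3 - <<'E'
from h import *
s=ctrl.get_state(); print(s['position'],s['eef_rot'],s['wrist_force'])
p,d,m=snap('top','t3'); q,d2,m2=snap('side','s3')
a=cv2.resize(p[140:260,280:400],(400,400),interpolation=cv2.INTER_CUBIC); b=cv2.resize(q[150:310,270:430],(400,400),interpolation=cv2.INTER_CUBIC)
cv2.imwrite('pics/m3.png',np.hstack([a,b])[:,:,::-1])
E
```

```text
clock: 8.12
position: [0.4609, -0.0223, 0.0427]
eef_rot: [0.997, -0.075, -0.0, 0.0]
wrist_force: [0.7, 0.1, -1.0]
gripper_width: 0.454
[ 0.46086532 -0.02233432  0.04265548] [ 9.97171277e-01 -7.51626252e-02 -1.29256652e-04  8.21661405e-05] [ 0.66652915  0.06456989 -0.95986731]
```

View pics/m3.png

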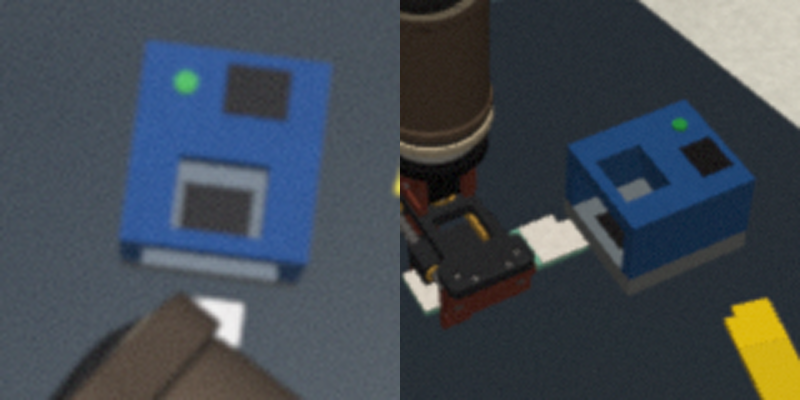

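The top crop shows the tip's right corner at (243,303) in front of the slot, which spans x 142–278. The side crop shows the plate level with the slot and clear of the reader. I'll check the corner and the roof numerically.

```bash
python3 - <<'E'
from h import *
p,d,m=load('t3'); f=120/400
print('corner',onz(m,[280+243*f,140+303*f],.0475), 'expected .5746 -.0611')
u=np.array([[146,41],[332,62],[306,264],[122,241]])*f+[280,140]
R=onz(m,u,.08)[:,:2]; print(R,R.mean(0))
ex=(R[0]+R[1]-R[2]-R[3]); print(np.degrees(np.arctan2(ex[1],ex[0])))
# side: tip corner (far tip) & plate label
q,d2,m2=load('s3'); f=160/400
for n,c in (('right tip corner',(590,241)),('left after-notch',(560,216))):
    print(n,onz(m2,[270+(c[0]-400)*f,150+c[1]*f],.0475))
u=np.array([[686-400,100],[753-400,179],[629-400,228],[567-400,147]])*f+[270,150]
R=onz(m2,u,.08)[:,:2]; print(R,R.mean(0))
ex=(R[0]+R[1]-R[2]-R[3]); print(np.degrees(np.arctan2(ex[1],ex[0])))
E
```

```text
corner [[ 0.57393085 -0.06087343  0.0475    ]] expected .5746 -.0611
[[ 0.71263474 -0.01170439]
 [ 0.69821552 -0.11099361]
 [ 0.58873562 -0.09247945]
 [ 0.60365185  0.00391009]] [ 0.65080943 -0.05281684]
-8.879078997901905
right tip corner [[ 0.57470227 -0.06311986  0.0475    ]]
left after-notch [[ 0.57254727 -0.0289726   0.0475    ]]
[[ 0.71317983 -0.01488559]
 [ 0.69569952 -0.11149804]
 [ 0.58699875 -0.09180305]
 [ 0.60341005  0.00212552]] [ 0.64982204 -0.05401529]
-9.53741159784751
```

Everything agrees within 2 mm. The remaining shift is about (68, -10.7) mm, so I'll slide straight in.

```bash
python3 -m inch '[{"offset":[6,-1,0],"rotation":[0,0,0]},{"offset":[13,-2,0],"rotation":[0,0,0]},{"offset":[20,-3.2,0],"rotation":[0,0,0]},{"offset":[27,-4.3,0],"rotation":[0,0,0]},{"offset":[34,-5.4,0],"rotation":[0,0,0]},{"offset":[41,-6.5,0],"rotation":[0,0,0]},{"offset":[48,-7.6,0],"rotation":[0,0,0]},{"offset":[55,-8.7,0],"rotation":[0,0,0]},{"offset":[61,-9.6,0],"rotation":[0,0,0]},{"offset":[65,-10.3,0],"rotation":[0,0,0]},{"offset":[68,-10.7,0],"rotation":[0,0,0]},{"offset":[68,-10.7,0],"rotation":[0,0,0]},{"offset":[68,-10.7,0],"rotation":[0,0,0]},{"offset":[68,-10.7,0],"rotation":[0,0,0]}]'
python3 - <<'E'
from h import *
s=ctrl.get_state(); print(s['position'],s['eef_rot'],s['wrist_force'])
p,d,m=snap('top','t4'); q,d2,m2=snap('side','s4')
a=cv2.resize(p[140:260,280:400],(400,400),interpolation=cv2.INTER_CUBIC); b=cv2.resize(q[150:310,270:430],(400,400),interpolation=cv2.INTER_CUBIC)
cv2.imwrite('pics/m4.png',np.hstack([a,b])[:,:,::-1])
E
```

```text
clock: 9.98
position: [0.5288, -0.0329, 0.0427]
eef_rot: [0.997, -0.075, -0.0, -0.0]
wrist_force: [0.8, 0.4, -0.8]
gripper_width: 0.451
[ 0.5288301  -0.03290825  0.04266947] [ 9.97170103e-01 -7.51783164e-02 -5.76553536e-05 -5.61435406e-05] [ 0.7763891   0.35779955 -0.75115842]
```

View pics/m4.png

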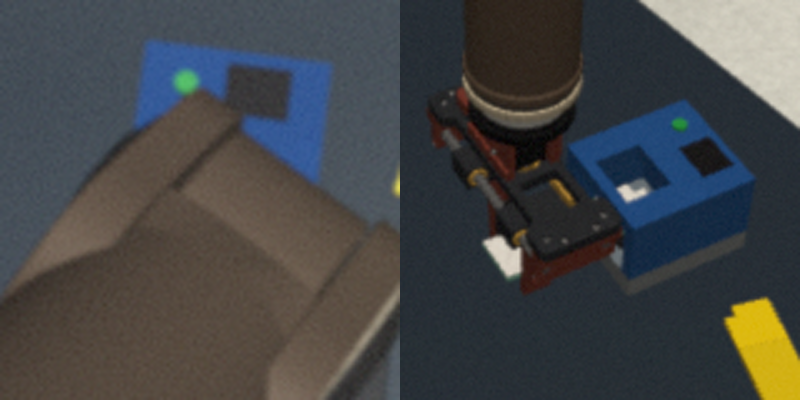

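The side crop shows the white label with its notch through the window, near (640,187). The arm hides the window in the top view. I'll do one numeric check of the notch, then hand in if it fits.

```bash
python3 - <<'E'
from h import *
q,d,m=load('s4')
P=np.array([[.6373,-.0409,.0475],[.6472,-.0425,.0475]])
print('expected full px',proj(m,P))
x0,y0=340,205; c=q[y0:y0+40,x0:x0+50]
w=(cv2.cvtColor(c,cv2.COLOR_RGB2HSV)); W=cv2.inRange(w,(0,0,150),(180,45,255))
for v in range(10,32): print(y0+v,''.join('#' if t else '.' for t in W[v]))
uv=np.argwhere(W)[:,::-1]+[x0,y0]; D=bydepth(m,uv,d); print('z',np.median(D[:,2]),D[:,2].min(),D[:,2].max(),D[:,:2].max(0),len(D))
E
```

```text
expected full px [[363.19069288 225.21012428]
 [367.49466152 223.46670723]]
215 ..................................................
216 ..................................................
217 ..................................................
218 ..................................................
219 ..................................................
220 ..................................................
221 ..................................................
222 ..................................................
223 ..................................................
224 ...................###............................
225 .................######...##......................
226 .................############.....................
227 ..................###########.....................
228 ...................########.......................
229 ...................######.........................
230 ....................##............................
231 ..................................................
232 ..................................................
233 ..................................................
234 ..................................................
235 ..................................................
236 ..................................................
z 0.043854004828825455 0.01915493570965443 0.08214714222089536 [ 0.6608723  -0.01714294] 50
```

```bash
python3 - <<'E'
from plant import ctrl
print(ctrl.job_done()); s=ctrl.get_state(); print(s['clock'],s['position'],s['gripper_width'],s['wrist_force'])
E
```

```text
the job is handed in; nothing more can be done
None
the job is handed in; nothing more can be done
```

I picked up the frosted plate by its plain end and slid the notched label end straight in through the reader's mouth. I handed the job in at about 10 s with the plate still held under the sight window. No verdict was reported.

**Last checks:**
- **Grip:** the fingers stayed closed on about 40 mm, the width of the plate.
- **Position:** the notch corner showed through the window within about 1 pixel (about 2 mm) of where I expected it. The two fixed cameras agreed on the reader's position to within about 2 mm.
- **Angles:** before the plate went in, I measured its yaw within about 1° of the reader's and a tilt of about 0.03 rad. I did not measure either again inside the reader.
- **Contact:** the wrist force stayed around 1 N, so there was no sign of touching the deck or bridge.

**Not checked or in doubt:**
- **Top camera:** the arm hid the window at the end, so the final position rests on the side view and the arm's own pose.
- **Depth reading:** the side camera's depth through the window was too scattered (z from 0.019 to 0.082 m) to confirm the height by itself. Its median of 0.044 m fits the expected 0.047 m for the plate's top.
- **Bystanders:** I did not measure the flask, jar or plain plate again after moving. The arm's path kept clear of them.

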